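Clean a plaster mould face and close the mould

TASK

Take the rubber-footed scraper block and wipe the three clay chips off the flat top face of the plaster mould base, using only the scraper on them, then set the scraper back on the bench. Next pick up the mould cover by its rib, lower it lightly so that it touches down about a centimetre short of its place (its underside resting on the locating pin, which it hides), and slide it along until its socket drops over the pin, edges lined up with the base. Press it fully home with roughly 15 N and finish like that, still gripping the rib and pressing down; leave the cup, brush and ribbed mould alone.

Things in the scene. Friction and masses are not known exactly. Their poses are not given: they have to be found in the camera images.
- base_face (a point): Centre of the flat top face of the mould base, a white plaster block fixed to the bench, 170 mm (its x) by 120 mm (its y) by 40 mm high; this point is 40 mm above the bench. x runs along the block towards the pin end, y across it, z up. It stands on the robot's left or right, turned by up to 0.35 rad.
- pin (a point): Top of the wooden locating pin fixed upright in the base face, 52 mm from the face's centre along the base's x, on its centre line. The pin stands 10 mm above the face: 16 mm in diameter up to 5 mm, then tapering to 10 mm in diameter at its flat top.
- cover_grip (a point): Centre of the grip rib (80 mm along x, 28 mm along y, from 24 to 60 mm above the underside; this point at 42 mm) in the middle of the loose mould cover: a white plaster slab 170 (x) by 120 (y) by 24 mm, about 0.42 kg (varies by a fifth), lying on the bench on the other side from the base. Grip across y. z up. A round boss, 26 mm wide, 6 mm high, on top 52 mm along x marks the socket below.
- cover_socket (a point): Mouth of the blind round socket (19 mm wide, 13 mm deep, loose on the pin) in the cover's underside plane, 52 mm from its centre along the cover's x. When home it lies on the base face around the pin. The underside around it is flat; a casting cavity (62 by 72 mm, 13 mm deep) starts 46 mm from the socket's centre, towards the other end.
- cover_under (a point): Centre of the cover's flat underside; home when it lies on the base face's centre with the cover's x along the base's x. z up through the cover.
- scraper_center (a point): Centre of the loose scraper block, which stands on the bench between base and cover: 100 mm long (its x), 28 mm thick (its y), 52 mm tall; this point is 26 mm above its lower edge. The top 38 mm are wood, the bottom 14 mm a black rubber foot 20 mm thick. 0.11 kg. Grip it across its thickness (y).
- chip0_center (a point): Centre (5.5 mm above its underside) of a loose cream clay chip, 18 x 14 x 11 mm, 10 g, on the base face about 7 mm from the face's centre on the pin side; within 38 mm of the face's long centre line, any turn.
- chip1_center (a point): Centre (5.5 mm above its underside) of a loose cream clay chip, 18 x 14 x 11 mm, 10 g, on the base face about 19 mm from the face's centre on the side away from the pin; within 38 mm of the face's long centre line, any turn.
- chip2_center (a point): Centre (5.5 mm above its underside) of a loose cream clay chip, 18 x 14 x 11 mm, 10 g, on the base face about 45 mm from the face's centre on the side away from the pin; within 38 mm of the face's long centre line, any turn.
- cup: Bystander: white ceramic cup, 72 mm across, 85 mm tall, beyond the work; origin at the centre of its underside.
- ribbed_mould: Bystander: plaster mould part with ribs, 100 x 150 x 60 mm high, beyond the work; origin at the centre of its underside.
- brush: Bystander: brush lying beyond the work, handle along its x, under 40 mm high; origin at its underside.
Mind the look-alikes: they are no part of the job. Leave any blue or pink look-alike of the part that bears scraper_center alone.

How it is judged:
By the outcome, as a careful person would: the job done as asked, in the order asked, and still so for the second after the job is handed in, while the arm keeps its last pose, push and grip.
It also fails if it takes over 59 s, if anything falls off the work surface, if the arm or the gripper's body presses on something with over 40 N, if the wrist force passes 120 N, or if a joint passes its speed limit or range.

ROBOT

A 6-joint arm with a two-finger parallel gripper is mounted at the origin on the work surface. World frame = base frame: x ahead of the robot, y to its left, z up, the work surface at z = 0. Lengths are in m, angles in rad, forces in N, time in s.
With the tool pointing down it reaches from about 0.375 to 0.9 m from the base axis. Payload 3.1 kg.
Tool frame: the origin (TCP) lies where the fingers leave the gripper's body, on its centre line; the fingertips stand 73 mm ahead of it and the grasp point (between the pads) lies 54 mm ahead of it; z points along the fingers, y is the line along which they close (so a half turn about z gives the same grasp; the last joint's range is limited). The gripper opens to 85 mm and grips with 20 to 120 N. Pads are 22 mm wide; open, the fingers measure 114 mm over their backs; the gripper's body (76 mm by 85 mm) begins 54 mm behind the grasp point. The pads swing forward as they close: fully open they stand 13 mm farther back than shut.
Start: joints at [1.157, 0.527, 1.433, -0, 1.181, -0.178], TCP at [0.146, 0.608, 0.304] pointing down, gripper open.
Joint ranges: [-3.08, 3.08], [-0.75, 2.2], [0.22, 2.44], [-1.43, 4.57], [0, 2.65], [-2.85, 2.85]. Speed limits (rad/s): [2.79, 2.79, 3.14, 3.14, 3.14, 3.14].

INTERFACE

Orientations are given as a unit quaternion [x, y, z, w].
In Python, from station import manip gives the robot as it stands.
- The arm moves only by the shell command python3 -m crank 'ROWS' [FORCE]. ROWS is JSON, a list of rows, each an object with "dp": the shift along the tool's x, y, z normalised to -1 to 1, where 1 is 50 cm, a list of three; "delta_rot": the turn, a rotation vector about the tool's x, y, z normalised to -1 to 1, where 1 is 2 pi rad, a list of three; "fingers": the opening, from -1 (shut) to 1 (fully open). A call has 1 to 12 rows; each row shifts and turns the commanded pose from where the row before left it, along the tool's axes as they then stand; what a row does not reach is not made up. A row lasts 1/12 s, in which the tool goes at most 41.7 mm and 7.16 degrees, less where a joint would pass 70% of its speed; a pose out of reach is approached as far as the arm can. A call with a number of a shift or a turn outside -1 to 1 is refused whole. A call with a gripper value outside its range is refused whole. The fingers move at their own pace and stop on an object; FORCE is the grip in N (left out, the last holds). Time passes only in rows, so rows that do not move let the fingers close. It gives the time, the measured TCP pose, the force, the opening and the grip force at its end, in the units of the state.
- manip.sense(): the state, without advancing time (a new reading comes with each control period).
- manip.snapshot(name): name is "scene" or "top"; returns (picture, depth): 400x640x3 uint8, red, green, blue; 400x640 float32, m along the optical axis (not along the pixel's ray), 0 where there is no reading.
- manip.camera_model(name): a dict with "fx", "fy", "cx", "cy" (pixels), "origin" and "attitude" of the camera in the world. Camera axes: x right, y up, looking along -z (the intrinsics and any distortion apply to the point x, -y, -z); pixel columns grow to the right and rows downward; lengths in m; the calibration is good to about 2 mm. A picture is of the moment at which its call begins. camera_model takes no time and is no camera call.
- manip.sign_off(): hands the job in; it is judged then, once.
The state is a dict: "t": time; "q": joint angles; "qd": joint speeds; "tau": joint torques, N m; "tcp_pos": TCP position; "tool_rot": TCP orientation; "force": force on the tool from outside, world axes, zero at the start; "ft_torque": the same for the moment, N m; "finger_gap": opening from 0.0 (shut) to 1.0 (fully open); "gripper_force": force on a finger pad.
Only numpy, scipy, OpenCV 4.12 (cv2) and the standard library are available. Lean on these libraries where they do the work, as an engineer would, in place of code of your own. Each camera call takes 0.05 s, during which the arm holds its last target. There are 200 camera calls.

## Working session

There is one attempt and no reset: what is moved stays moved. The work goes in short steps, Python scripts to look and compute and a shell command to move; the robot and the scene stay as the last step left them, time stands still between calls to the robot, and variables do not carry over. Pictures are saved under pics/ and viewed, at most 10 in all, crops included, and the job is handed in when it is done.

```bash
mkdir -p pics; ls
python3 - <<'E'
from station import manip
import cv2,numpy as np
for n in("scene","top"):
    p,d=manip.snapshot(n); cv2.imwrite(f"pics/{n}0.png",p[:,:,::-1]); np.savez(f"{n}0.npz",p=p,d=d)
    print(n,manip.camera_model(n))
print(manip.sense())
E
```

```text
pics
scene {'fx': 363.67832745962994, 'fy': 363.67832745962994, 'cx': 328.1408165835366, 'cy': 196.02627551322186, 'origin': array([1.09060594, 0.02728778, 0.63094113]), 'attitude': array([0.25841664, 0.28470427, 0.6820923 , 0.62202445])}
top {'fx': 376.4124620828224, 'fy': 376.4124620828224, 'cx': 323.02031650047775, 'cy': 200.48485885866438, 'origin': array([0.47309118, 0.00531347, 0.7715141 ]), 'attitude': array([-0.03973754,  0.03121143,  0.70829889, -0.70410188])}
{'t': 0.1, 'q': array([ 1.15653059e+00,  5.28365664e-01,  1.43376097e+00,  2.16090690e-06,
        1.18139112e+00, -1.78499320e-01]), 'qd': array([ 1.20730425e-05, -8.28361052e-04, -4.42145298e-03, -4.90108778e-04,
       -2.13537267e-03,  2.03011495e-03]), 'tau': array([ 4.41352004e-04, -4.43305278e+01, -1.78586107e+01, -2.03278069e-04,
        3.86946587e-03, -1.19378316e-05]), 'tcp_pos': array([0.14576074, 0.60725648, 0.30304016]), 'tool_rot': array([ 1.17610724e-01,  9.93059309e-01, -9.20288472e-04, -2.82079688e-04]), 'force': array([-0.3594036 , -0.64324101,  0.3920315 ]), 'ft_torque': array([-0.00163912, -0.00798618,  0.02830263]), 'gripper_force': 0.0, 'finger_gap': 0.9990457303475687}
```

View pics/top0.png

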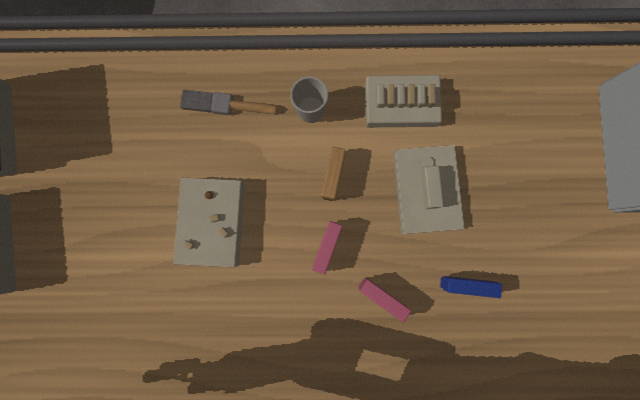

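View pics/scene0.png

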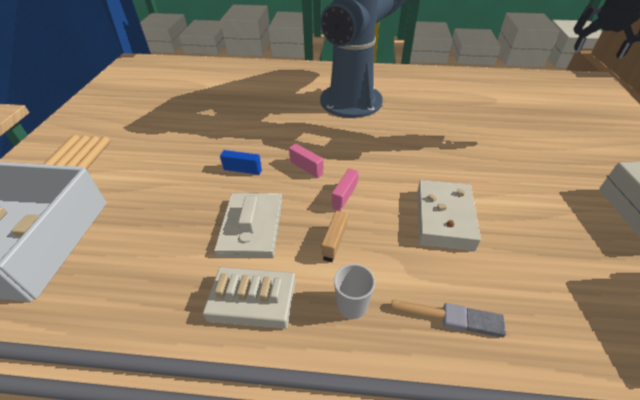

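The top view shows the base at left (about 208,222) with the pin at (209,195) and chips at (215,217), (226,231), (190,243). The cover is at right (430,190) with its boss at (430,162). The wooden scraper is at (334,173), with pink and blue decoys below it.

```bash
cat > h.py <<'E'
from station import manip
import numpy as np,cv2
from scipy.spatial.transform import Rotation as R
def ray(n,uv,z):
    m=manip.camera_model(n);uv=np.atleast_2d(np.asarray(uv,float))
    d=np.c_[(uv[:,0]-m['cx'])/m['fx'],-(uv[:,1]-m['cy'])/m['fy'],-np.ones(len(uv))]
    d=R.from_quat(m['attitude']).apply(d)
    return m['origin']+d*((z-m['origin'][2])/d[:,2])[:,None]
def cloud(n,D):
    m=manip.camera_model(n);v,u=np.mgrid[:400,:640]
    c=np.stack([(u-m['cx'])/m['fx']*D,-(v-m['cy'])/m['fy']*D,-D],-1)
    return R.from_quat(m['attitude']).apply(c.reshape(-1,3)).reshape(400,640,3)+m['origin']
def proj(n,P):
    m=manip.camera_model(n);c=R.from_quat(m['attitude']).inv().apply(np.atleast_2d(P)-m['origin'])
    return np.c_[m['cx']-m['fx']*c[:,0]/c[:,2],m['cy']+m['fy']*c[:,1]/c[:,2]]
def rect(pts):
    (c,s,a)=cv2.minAreaRect((np.asarray(pts)[:,:2]*1000).astype(np.float32))
    if s[0]<s[1]: s=s[::-1];a+=90
    a=(a+90)%180-90
    return np.round(c,1),np.round(s,1),round(float(a),2)
E
python3 - <<'E'
from h import *
for n in("top","scene"):
    f=np.load(n+"0.npz");p=f['p'];W=cloud(n,f['d']);z=W[...,2]
    print(n,"bench z",np.median(z[(abs(W[...,0]-.45)<.1)&(abs(W[...,1])<.3)&(f['d']>0)]))
    def comp(name,lo,hi,zp,x0,x1,y0,y1,mn=6):
        m=((z>lo)&(z<hi)&(W[...,0]>x0)&(W[...,0]<x1)&(W[...,1]>y0)&(W[...,1]<y1)).astype(np.uint8)
        k,l,s,c=cv2.connectedComponentsWithStats(m,connectivity=4)
        for i in range(1,k):
            if s[i,4]>=mn:
                v,u=np.where(l==i); print(name,s[i,4],c[i].round(1),rect(ray(n,np.c_[u,v],zp)), z[l==i].mean().round(4), p[l==i].mean(0).round(), np.round(W[l==i].mean(0)*1000,1))
    comp("base",.034,.058,.04,.3,.6,.1,.4,300)
    comp("bumps",.0445,.06,.05,.3,.6,.1,.4,4)
    comp("cover",.018,.03,.024,.3,.6,-.35,-.1,300)
    comp("rib",.05,.07,.06,.3,.6,-.35,-.1,50)
    comp("boss",.027,.034,.03,.5,.6,-.35,-.1,10)
    comp("scr",.045,.06,.052,.3,.6,-.1,.1,100)
E
```

```text
top bench z 0.0015468495605601706
base 5360 [207.9 222.1] (array([507.2, 238.5]), array([169.7, 121.4]), -3.14) 0.0412 [131. 123. 107.] [506.2 238.3  41.2]
bumps 50 [208.6 194.5] (array([558.9, 235.6]), array([13.7, 13.7]), 89.62) 0.0491 [80. 58. 39.] [559.1 235.7  49.1]
bumps 67 [214.6 217.7] (array([514.2, 222.9]), array([17.4, 13.6]), -88.71) 0.051 [116. 101.  78.] [513.7 222.4  51. ]
bumps 70 [223.8 232.1] (array([486.3, 204. ]), array([19.3, 13.4]), 45.58) 0.0508 [113.  99.  77.] [486.1 204.1  50.8]
bumps 70 [188.4 244.3] (array([463.4, 271.8]), array([19.2, 13.4]), 63.82) 0.0511 [114. 100.  77.] [463.4 271.4  51.1]
cover 2853 [429.7 205.3] (array([ 544.8, -199.3]), array([121.3, 117.2]), -85.79) 0.0248 [127. 120. 105.] [ 537.5 -197.4   24.8]
rib 574 [433.8 189. ] (array([ 565.6, -196.5]), array([70.4, 30.1]), 4.17) 0.0601 [133. 126. 110.] [ 565.4 -196.6   60.1]
rib 786 [475.  287.6] (array([ 381.5, -266.3]), array([98.2, 27.5]), 83.69) 0.0528 [ 40.  54. 107.] [ 380.3 -268.9   52.8]
rib 418 [396.2 307.5] (array([ 347.1, -116.9]), array([58.5, 27.4]), 53.87) 0.0528 [137.  75.  90
[... 1171 characters left out ...]
rray([ 358.3, -115.4]), array([54.2, 26.6]), 51.77) 0.0513 [198. 108. 139.] [ 346.2 -119.7   51.3]
rib 227 [239.5 155.2] (array([ 394.2, -262.3]), array([97.6, 28.8]), 83.46) 0.0514 [ 33.  79. 168.] [ 382.3 -266.9   51.4]
rib 303 [248.9 207.8] (array([ 570.1, -193.9]), array([68.1, 29.6]), 4.52) 0.0587 [200. 194. 176.] [ 567.6 -194.6   58.7]
scr 163 [313.1 158.1] (array([376. , -81.7]), array([61.4, 31.5]), 54.14) 0.0507 [193. 106. 136.] [375.8 -78.5  50.7]
scr 372 [345.  183.6] (array([462.8,   8.7]), array([103.7,  29.5]), -20.56) 0.0507 [205. 112. 145.] [463.    8.   50.7]
scr 223 [338.7 219.8] (array([579.8,   1.3]), array([49.2, 28.4]), -13.21) 0.051 [199. 155. 107.] [578.    1.1  51. ]
```

```bash
cat >> h.py <<'E'
def go(x,y,z,yaw,zoff=0.054):
    "grasp-point target (m), yaw of tool y (deg): prints turn then shift in tool axes after the turn"
    s=manip.sense();r=R.from_quat(s['tool_rot']);M=r.as_matrix()
    cur=np.degrees(np.arctan2(M[1,1],M[0,1]));dy=(yaw-cur+90)%180-90
    yw=np.radians(cur+dy);T=np.array([[np.sin(yw)*-1,np.cos(yw),0],[np.cos(yw),np.sin(yw),0],[0,0,-1]]).T if False else None
    c,n=np.cos(yw),np.sin(yw)
    Y=np.array([c,n,0]);Z=np.array([0,0,-1.]);X=np.cross(Y,Z)
    g=s['tcp_pos']+np.array([0,0,-zoff])
    d=np.array([x,y,z])-g
    print("t %.2f grasp %s yaw %.2f tiltxy %s F %s gap %.3f gf %.1f"%(s['t'],(g*1000).round(1),cur,(M[:2,2]*57.3).round(2),s['force'].round(1),s['finger_gap'],s['gripper_force']))
    print("turn(z,norm) %.4f  shift(norm) %s"%(-dy/360,[round(float(d@a)/.5,4) for a in(X,Y,Z)])," mm",(d*1000).round(1))
E
python3 - <<'E'
from h import *
for n in("top","scene"):
    f=np.load(n+"0.npz");p=f['p'];W=cloud(n,f['d']);z=W[...,2]
    for name,lo,hi,zp,x0,x1,y0,y1 in [("scr",.042,.06,.052,.51,.68,-.08,.08),("rib",.05,.07,.06,.45,.65,-.3,-.1),("cov",.015,.07,.024,.42,.66,-.3,-.1)]:
        m=((z>lo)&(z<hi)&(W[...,0]>x0)&(W[...,0]<x1)&(W[...,1]>y0)&(W[...,1]<y1)).astype(np.uint8)
        k,l,s,c=cv2.connectedComponentsWithStats(m);i=1+s[1:,4].argmax();v,u=np.where(l==i)
        print(n,name,rect(ray(n,np.c_[u,v],zp)),rect(W[l==i]))
go(.62,-.01,.034,77)
E
```

```text
top scr (array([600.4,  -6.7]), array([100.3,  27.9]), -12.62) (array([601.1,  -6.8]), array([100. ,  27.9]), -12.6)
top rib (array([ 570.5, -196.2]), array([80.1, 30.1]), 4.17) (array([ 571. , -197.7]), array([80. , 29.1]), 3.71)
top cov (array([ 571. , -196.9]), array([169.9, 122. ]), 4.27) (array([ 571.1, -197.9]), array([169.9, 120.7]), 4.21)
scene scr (array([606.8,  -4.4]), array([104.5,  29.2]), -12.9) (array([602.9,  -5.1]), array([100.5,  28.4]), -12.55)
scene rib (array([ 578.5, -193.3]), array([84.8, 29.6]), 4.52) (array([ 573.7, -195. ]), array([78.8, 28.3]), 5.69)
scene cov (array([ 576.1, -194.5]), array([174.1, 121.3]), 4.23) (array([ 572.8, -196. ]), array([171.3, 120.7]), 4.19)
t 0.10 grasp [145.8 607.3 249. ] yaw 76.49 tiltxy [-0.04 -0.1 ] F [-0.4 -0.6  0.4] gap 0.999 gf 0.0
turn(z,norm) -0.0014  shift(norm) [-1.2019, -0.9895, 0.4301]  mm [ 474.2 -617.3 -215. ]
```

```bash
python3 -c "
from h import *
go(.602,-.006,.034,77.4)"
```

```text
t 0.10 grasp [145.8 607.3 249. ] yaw 76.49 tiltxy [-0.04 -0.1 ] F [-0.4 -0.6  0.4] gap 0.999 gf 0.0
turn(z,norm) -0.0025  shift(norm) [-1.1581, -0.9979, 0.4301]  mm [ 456.2 -613.3 -215. ]
```

```bash
python3 -m crank '[{"dp":[-0.05,-0.041,0.005],"delta_rot":[0,0,0],"fingers":1},{"dp":[-0.05,-0.041,0.005],"delta_rot":[0,0,0],"fingers":1},{"dp":[-0.05,-0.041,0.005],"delta_rot":[0,0,0],"fingers":1},{"dp":[-0.05,-0.041,0.005],"delta_rot":[0,0,0],"fingers":1},{"dp":[-0.05,-0.041,0.005],"delta_rot":[0,0,0],"fingers":1},{"dp":[-0.05,-0.041,0.005],"delta_rot":[0,0,0],"fingers":1},{"dp":[-0.05,-0.041,0.005],"delta_rot":[0,0,0],"fingers":1},{"dp":[-0.05,-0.041,0.005],"delta_rot":[0,0,0],"fingers":1},{"dp":[-0.05,-0.041,0.005],"delta_rot":[0,0,0],"fingers":1},{"dp":[-0.05,-0.041,0.005],"delta_rot":[0,0,0],"fingers":1},{"dp":[-0.05,-0.041,0.005],"delta_rot":[0,0,0],"fingers":1},{"dp":[-0.05,-0.041,0.005],"delta_rot":[0,0,-0.0025],"fingers":1}]' 40; python3 -c "
from h import *
go(.602,-.006,.034,77.4)"
```

```text
t: 1.1
tcp_pos: [0.3807, 0.297, 0.2736]
tool_rot: [0.11, 0.994, -0.0, -0.0]
force: [0.2, 0.4, -0.4]
finger_gap: 1.002
gripper_force: 0.0
t 1.10 grasp [380.7 297.  219.6] yaw 77.41 tiltxy [-0.03 -0.01] F [ 0.2  0.4 -0.4] gap 1.002 gf 0.0
turn(z,norm) 0.0000  shift(norm) [-0.5641, -0.4948, 0.3712]  mm [ 221.3 -303.  -185.6]
```

```bash
python3 -m crank '[{"dp":[-0.056,-0.05,0.01],"delta_rot":[0,0,0],"fingers":1},{"dp":[-0.056,-0.05,0.01],"delta_rot":[0,0,0],"fingers":1},{"dp":[-0.056,-0.05,0.01],"delta_rot":[0,0,0],"fingers":1},{"dp":[-0.056,-0.05,0.01],"delta_rot":[0,0,0],"fingers":1},{"dp":[-0.056,-0.05,0.01],"delta_rot":[0,0,0],"fingers":1},{"dp":[-0.056,-0.05,0.01],"delta_rot":[0,0,0],"fingers":1},{"dp":[-0.056,-0.05,0.01],"delta_rot":[0,0,0],"fingers":1},{"dp":[-0.056,-0.05,0.01],"delta_rot":[0,0,0],"fingers":1},{"dp":[-0.056,-0.05,0.01],"delta_rot":[0,0,0],"fingers":1},{"dp":[-0.05,-0.04,0.01],"delta_rot":[0,0,0],"fingers":1},{"dp":[0,0,0.03],"delta_rot":[0,0,0],"fingers":1},{"dp":[0,0,0],"delta_rot":[0,0,0],"fingers":1}]' 40; python3 -c "
from h import *
go(.602,-.006,.034,77.4)"
```

```text
t: 2.1
tcp_pos: [0.5967, -0.003, 0.2062]
tool_rot: [0.111, 0.994, 0.0, -0.002]
force: [-0.6, 0.5, -0.5]
finger_gap: 1.001
gripper_force: 0.0
t 2.10 grasp [596.7  -3.  152.2] yaw 77.21 tiltxy [-0.25  0.05] F [-0.6  0.5 -0.5] gap 1.001 gf 0.0
turn(z,norm) -0.0005  shift(norm) [-0.0117, -0.0036, 0.2364]  mm [   5.3   -3.  -118.2]
```

```bash
python3 -m crank '[{"dp":[-0.009,-0.003,0.04],"delta_rot":[0,0,0],"fingers":1},{"dp":[0,0,0.05],"delta_rot":[0,0,0],"fingers":1},{"dp":[0,0,0.05],"delta_rot":[0,0,0],"fingers":1},{"dp":[0,0,0.05],"delta_rot":[0,0,0],"fingers":1},{"dp":[0,0,0.03],"delta_rot":[0,0,0],"fingers":1},{"dp":[0,0,0.01],"delta_rot":[0,0,0],"fingers":1},{"dp":[0,0,0],"delta_rot":[0,0,0],"fingers":-0.3},{"dp":[0,0,0],"delta_rot":[0,0,0],"fingers":-1},{"dp":[0,0,0],"delta_rot":[0,0,0],"fingers":-1},{"dp":[0,0,0],"delta_rot":[0,0,0],"fingers":-1},{"dp":[0,0,0],"delta_rot":[0,0,0],"fingers":-1},{"dp":[0,0,0],"delta_rot":[0,0,0],"fingers":-1}]' 60; python3 -c "
from h import *
go(.602,-.006,.034,77.4)"
```

```text
t: 3.1
tcp_pos: [0.6019, -0.0038, 0.0954]
tool_rot: [0.11, 0.994, -0.0, 0.001]
force: [-0.8, 0.3, 5.1]
finger_gap: 0.314
gripper_force: 59.7
t 3.10 grasp [601.9  -3.8  41.4] yaw 77.40 tiltxy [ 0.14 -0.03] F [-0.8  0.3  5.1] gap 0.314 gf 59.7
turn(z,norm) -0.0000  shift(norm) [-0.0012, -0.0042, 0.0149]  mm [ 0.1 -2.2 -7.4]
```

```bash
python3 -c "
from h import *
go(.4863,.1781,.115,86.85)"
```

```text
t 3.10 grasp [601.9  -3.8  41.4] yaw 77.40 tiltxy [ 0.14 -0.03] F [-0.8  0.3  5.1] gap 0.314 gf 59.7
turn(z,norm) -0.0263  shift(norm) [0.2508, 0.3505, -0.1471]  mm [-115.6  181.9   73.6]
```

```bash
python3 -m crank '[{"dp":[0,0,-0.03],"delta_rot":[0,0,0],"fingers":-1},{"dp":[0,0,-0.06],"delta_rot":[0,0,-0.0131],"fingers":-1},{"dp":[0,0,-0.06],"delta_rot":[0,0,-0.0132],"fingers":-1},{"dp":[0.03,0.042,0],"delta_rot":[0,0,0],"fingers":-1},{"dp":[0.038,0.053,0],"delta_rot":[0,0,0],"fingers":-1},{"dp":[0.038,0.053,0],"delta_rot":[0,0,0],"fingers":-1},{"dp":[0.038,0.053,0],"delta_rot":[0,0,0],"fingers":-1},{"dp":[0.038,0.053,0],"delta_rot":[0,0,0],"fingers":-1},{"dp":[0.038,0.053,0],"delta_rot":[0,0,0],"fingers":-1},{"dp":[0.031,0.043,0],"delta_rot":[0,0,0],"fingers":-1},{"dp":[0,0,0],"delta_rot":[0,0,0],"fingers":-1},{"dp":[0,0,0],"delta_rot":[0,0,0],"fingers":-1}]' 60
python3 - <<'E'
from h import *
go(.4863,.1781,.115,86.85)
p,d=manip.snapshot("scene"); cv2.imwrite("pics/s1.png",cv2.resize(p[80:330,250:570,::-1],(800,600)))
p,d=manip.snapshot("top"); np.savez("t1.npz",p=p,d=d);cv2.imwrite("pics/t1.png",p[:,:,::-1])
E
```

```text
t: 4.1
tcp_pos: [0.4843, 0.1791, 0.1692]
tool_rot: [0.026, 1.0, -0.0, -0.0]
force: [1.6, 0.4, -0.8]
finger_gap: 0.321
gripper_force: 59.4
t 4.10 grasp [484.3 179.1 115.2] yaw 87.03 tiltxy [-0.01 -0.01] F [ 1.6  0.4 -0.8] gap 0.321 gf 59.4
turn(z,norm) 0.0005  shift(norm) [-0.004, -0.0019, 0.0004]  mm [ 2.  -1.  -0.2]
```

View pics/s1.png

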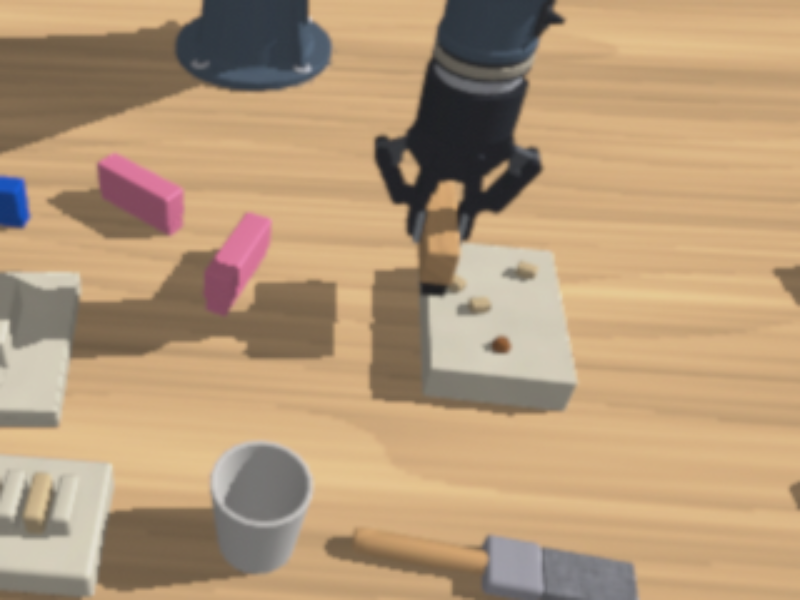

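The scraper is held level just inboard of the base's near edge. The chips at (455,284), (480,303) and (527,269) and the pin at (502,345) are undisturbed.

```bash
python3 -m crank '[{"dp":[-0.002,-0.002,0.02],"delta_rot":[0,0,0],"fingers":-1},{"dp":[0,0,0.022],"delta_rot":[0,0,0],"fingers":-1},{"dp":[0,0,0.016],"delta_rot":[0,0,0],"fingers":-1},{"dp":[0,0,0.004],"delta_rot":[0,0,0],"fingers":-1},{"dp":[0,0,0],"delta_rot":[0,0,0],"fingers":-1},{"dp":[0,0,0],"delta_rot":[0,0,0],"fingers":-1}]' 60; python3 -m crank '[{"dp":[0,0,0.004],"delta_rot":[0,0,0],"fingers":-1},{"dp":[0,0,0],"delta_rot":[0,0,0],"fingers":-1},{"dp":[0,0,0],"delta_rot":[0,0,0],"fingers":-1}]'; python3 -m crank '[{"dp":[0,0,0.003],"delta_rot":[0,0,0],"fingers":-1},{"dp":[0,0,0],"delta_rot":[0,0,0],"fingers":-1},{"dp":[0,0,0],"delta_rot":[0,0,0],"fingers":-1}]'
```

```text
t: 4.7
tcp_pos: [0.4866, 0.1765, 0.1376]
tool_rot: [0.028, 1.0, -0.0, -0.0]
force: [-0.0, -0.0, -0.7]
finger_gap: 0.317
gripper_force: 59.4
t: 4.95
tcp_pos: [0.4865, 0.177, 0.1361]
tool_rot: [0.027, 1.0, 0.0, 0.0]
force: [-1.2, -0.9, -1.3]
finger_gap: 0.319
gripper_force: 59.4
t: 5.2
tcp_pos: [0.4865, 0.177, 0.1354]
tool_rot: [0.027, 1.0, 0.0, 0.001]
force: [-0.5, 0.0, 4.6]
finger_gap: 0.319
gripper_force: 59.9
```

```bash
python3 -m crank '[{"dp":[0,0.01,-0.001],"delta_rot":[0,0,0],"fingers":-1},{"dp":[0,0.02,0],"delta_rot":[0,0,0],"fingers":-1},{"dp":[0,0.02,0],"delta_rot":[0,0,0],"fingers":-1},{"dp":[0,0.02,0],"delta_rot":[0,0,0],"fingers":-1},{"dp":[0,0.02,0],"delta_rot":[0,0,0],"fingers":-1},{"dp":[0,0.02,0],"delta_rot":[0,0,0],"fingers":-1}]'; python3 -m crank '[{"dp":[0,0.02,0],"delta_rot":[0,0,0],"fingers":-1},{"dp":[0,0.02,0],"delta_rot":[0,0,0],"fingers":-1},{"dp":[0,0.02,0],"delta_rot":[0,0,0],"fingers":-1},{"dp":[0,0.02,0],"delta_rot":[0,0,0],"fingers":-1},{"dp":[0,0.02,0],"delta_rot":[0,0,0],"fingers":-1},{"dp":[0,0.02,0],"delta_rot":[0,0,0],"fingers":-1},{"dp":[0,0.02,0],"delta_rot":[0,0,0],"fingers":-1},{"dp":[0,0.02,0],"delta_rot":[0,0,0],"fingers":-1},{"dp":[0,0,-0.03],"delta_rot":[0,0,0],"fingers":-1},{"dp":[0,0,-0.05],"delta_rot":[0,0,0],"fingers":-1},{"dp":[0,0,0],"delta_rot":[0,0,0],"fingers":-1}]'
python3 - <<'E'
from h import *
go(.602,-.004,.042,77.4)
p,d=manip.snapshot("scene"); cv2.imwrite("pics/s2.png",cv2.resize(p[80:330,250:570,::-1],(800,600)))
E
```

```text
t: 5.7
tcp_pos: [0.4896, 0.2328, 0.1354]
tool_rot: [0.027, 1.0, -0.0, 0.0]
force: [0.2, -4.1, 5.8]
finger_gap: 0.316
gripper_force: 60.2
t: 6.62
tcp_pos: [0.495, 0.3143, 0.1778]
tool_rot: [0.027, 1.0, 0.002, 0.003]
force: [0.2, 0.6, -0.3]
finger_gap: 0.32
gripper_force: 59.4
t 6.62 grasp [495.  314.3 123.8] yaw 86.92 tiltxy [0.33 0.2 ] F [ 0.2  0.6 -0.3] gap 0.320 gf 59.4
turn(z,norm) 0.0264  shift(norm) [-0.3476, -0.5746, 0.1635]  mm [ 107.  -318.3  -81.8]
```

View pics/s2.png

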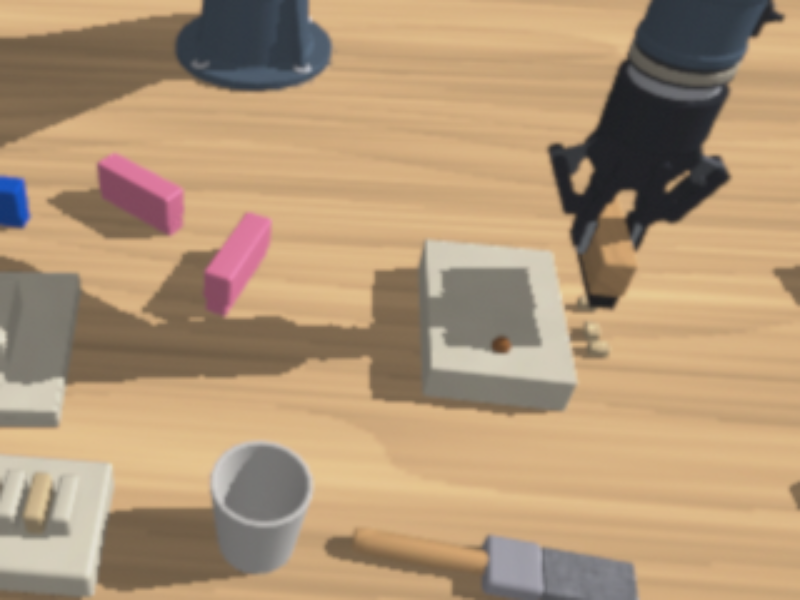

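All three chips now lie on the bench beyond the base at (585,303), (592,330) and (598,349). The face is clear apart from the pin.

```bash
python3 -m crank '[{"dp":[-0.015,-0.04,0],"delta_rot":[0,0,0],"fingers":-1},{"dp":[-0.025,-0.063,0],"delta_rot":[0,0,0],"fingers":-1},{"dp":[-0.025,-0.063,0],"delta_rot":[0,0,0],"fingers":-1},{"dp":[-0.025,-0.063,0],"delta_rot":[0,0,0],"fingers":-1},{"dp":[-0.025,-0.063,0],"delta_rot":[0,0,0],"fingers":-1},{"dp":[-0.025,-0.063,0],"delta_rot":[0,0,0],"fingers":-1},{"dp":[-0.025,-0.063,0],"delta_rot":[0,0,0],"fingers":-1},{"dp":[-0.025,-0.063,0.02],"delta_rot":[0,0,0],"fingers":-1},{"dp":[-0.025,-0.063,0.04],"delta_rot":[0,0,0],"fingers":-1},{"dp":[-0.025,-0.063,0.04],"delta_rot":[0,0,0],"fingers":-1},{"dp":[-0.008,-0.017,0.03],"delta_rot":[0,0,0],"fingers":-1},{"dp":[0,0,0],"delta_rot":[0,0,0],"fingers":-1}]'; python3 -c "
from h import *
go(.602,-.004,.042,86.92)"
```

```text
t: 7.67
tcp_pos: [0.5996, -0.0088, 0.1056]
tool_rot: [0.03, 1.0, 0.001, -0.003]
force: [0.1, 0.2, -1.1]
finger_gap: 0.323
gripper_force: 59.4
t 7.67 grasp [599.6  -8.8  51.6] yaw 86.60 tiltxy [-0.32  0.08] F [ 0.1  0.2 -1.1] gap 0.323 gf 59.4
turn(z,norm) -0.0009  shift(norm) [-0.0043, 0.0098, 0.0192]  mm [ 2.4  4.8 -9.6]
```

```bash
python3 -m crank '[{"dp":[0,0,0.008],"delta_rot":[0,0,0],"fingers":-1},{"dp":[0,0,0.007],"delta_rot":[0,0,0],"fingers":-1},{"dp":[0,0,0.005],"delta_rot":[0,0,0],"fingers":-1},{"dp":[0,0,0],"delta_rot":[0,0,0],"fingers":-1},{"dp":[0,0,0],"delta_rot":[0,0,0],"fingers":-1}]'; python3 -m crank '[{"dp":[0,0,0],"delta_rot":[0,0,0],"fingers":-0.2},{"dp":[0,0,0],"delta_rot":[0,0,0],"fingers":0.2},{"dp":[0,0,0],"delta_rot":[0,0,0],"fingers":0.4},{"dp":[0,0,-0.02],"delta_rot":[0,0,0],"fingers":0.6},{"dp":[0,0,-0.07],"delta_rot":[0,0,0],"fingers":1},{"dp":[0,0,-0.07],"delta_rot":[0,0,0],"fingers":1},{"dp":[0,0,-0.07],"delta_rot":[0,0,0],"fingers":1},{"dp":[0,0,0],"delta_rot":[0,0,0],"fingers":1}]'; python3 -c "
from h import *
go(.5715,-.197,.042,94.2)"
```

```text
t: 8.08
tcp_pos: [0.6003, -0.0053, 0.1005]
tool_rot: [0.027, 1.0, 0.0, 0.0]
force: [0.1, -0.5, -0.7]
finger_gap: 0.32
gripper_force: 59.4
t: 8.75
tcp_pos: [0.6043, -0.0072, 0.2229]
tool_rot: [0.027, 1.0, -0.001, 0.007]
force: [1.1, 0.2, 0.0]
finger_gap: 0.999
gripper_force: 0.0
t 8.75 grasp [604.3  -7.2 168.9] yaw 86.86 tiltxy [ 0.84 -0.16] F [1.1 0.2 0. ] gap 0.999 gf 0.0
turn(z,norm) -0.0204  shift(norm) [0.0931, -0.3738, 0.2538]  mm [ -32.8 -189.8 -126.9]
```

```bash
python3 -m crank '[{"dp":[0,0,0],"delta_rot":[0,0,-0.0102],"fingers":1},{"dp":[0,0,0],"delta_rot":[0,0,-0.0102],"fingers":1},{"dp":[0.01,-0.04,0],"delta_rot":[0,0,0],"fingers":1},{"dp":[0.016,-0.064,0],"delta_rot":[0,0,0],"fingers":1},{"dp":[0.016,-0.064,0],"delta_rot":[0,0,0],"fingers":1},{"dp":[0.016,-0.064,0],"delta_rot":[0,0,0],"fingers":1},{"dp":[0.016,-0.064,0.02],"delta_rot":[0,0,0],"fingers":1},{"dp":[0.016,-0.06,0.04],"delta_rot":[0,0,0],"fingers":1},{"dp":[0.003,-0.018,0.04],"delta_rot":[0,0,0],"fingers":1},{"dp":[0,0,0.02],"delta_rot":[0,0,0],"fingers":1},{"dp":[0,0,0],"delta_rot":[0,0,0],"fingers":1},{"dp":[0,0,0],"delta_rot":[0,0,0],"fingers":1}]'
python3 - <<'E'
from h import *
go(.5715,-.197,.047,94.2)
p,d=manip.snapshot("top"); np.savez("t2.npz",p=p,d=d);cv2.imwrite("pics/t2.png",p[:,:,::-1])
E
```

```text
t: 9.75
tcp_pos: [0.5674, -0.1954, 0.1547]
tool_rot: [-0.037, 0.999, 0.001, -0.001]
force: [0.4, 0.7, 0.0]
finger_gap: 1.001
gripper_force: 0.0
t 9.75 grasp [ 567.4 -195.4  100.7] yaw 94.23 tiltxy [-0.08  0.07] F [0.4 0.7 0. ] gap 1.001 gf 0.0
turn(z,norm) 0.0001  shift(norm) [-0.0079, -0.0037, 0.1075]  mm [  4.1  -1.6 -53.7]
```

View pics/t2.png

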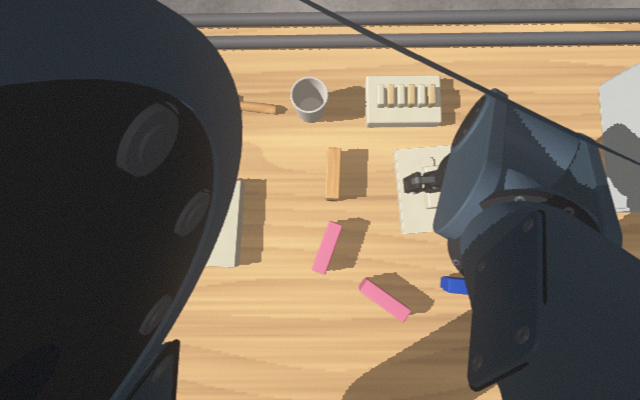

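The scraper stands upright on the bench at (333,173), and the gripper is over the cover's rib at (433,183).

```bash
python3 -m crank '[{"dp":[-0.008,-0.003,0.03],"delta_rot":[0,0,0],"fingers":1},{"dp":[0,0,0.04],"delta_rot":[0,0,0],"fingers":1},{"dp":[0,0,0.025],"delta_rot":[0,0,0],"fingers":1},{"dp":[0,0,0.0125],"delta_rot":[0,0,0],"fingers":1},{"dp":[0,0,0],"delta_rot":[0,0,0],"fingers":1},{"dp":[0,0,0],"delta_rot":[0,0,0],"fingers":1},{"dp":[0,0,0],"delta_rot":[0,0,0],"fingers":1}]' 80;  python3 -c "
from h import *
go(.5715,-.197,.047,94.2)"
```

```text
t: 10.38
tcp_pos: [0.5724, -0.1976, 0.1021]
tool_rot: [-0.037, 0.999, -0.0, 0.001]
force: [-0.3, 0.4, 0.1]
finger_gap: 0.997
gripper_force: 0.0
t 10.38 grasp [ 572.4 -197.6   48.1] yaw 94.23 tiltxy [ 0.08 -0.04] F [-0.3  0.4  0.1] gap 0.997 gf 0.0
turn(z,norm) 0.0001  shift(norm) [0.0017, 0.0014, 0.0021]  mm [-0.9  0.6 -1.1]
```

```bash
python3 -m crank '[{"dp":[0,0,0],"delta_rot":[0,0,0],"fingers":0},{"dp":[0,0,0],"delta_rot":[0,0,0],"fingers":-0.3},{"dp":[0,0,0],"delta_rot":[0,0,0],"fingers":-1},{"dp":[0,0,0],"delta_rot":[0,0,0],"fingers":-1},{"dp":[0,0,0],"delta_rot":[0,0,0],"fingers":-1},{"dp":[0,0,0],"delta_rot":[0,0,0],"fingers":-1}]' 80; python3 -c "
from h import *
go(.5715,-.197,.047,94.2)"; python3 -m crank '[{"dp":[0,0,-0.02],"delta_rot":[0,0,0],"fingers":-1},{"dp":[0,0,-0.05],"delta_rot":[0,0,0],"fingers":-1},{"dp":[0,0,-0.06],"delta_rot":[0,0,0],"fingers":-1},{"dp":[0,0,-0.06],"delta_rot":[0,0,0],"fingers":-1},{"dp":[0,0,-0.03],"delta_rot":[0,0,0],"fingers":-1},{"dp":[0,0,0],"delta_rot":[0,0,0],"fingers":-1},{"dp":[0,0,0],"delta_rot":[0,0,0],"fingers":-1}]' 80
python3 - <<'E'
from h import *
go(.496,.239,.16,86.85)
for n in("top","scene"):
    p,d=manip.snapshot(n); np.savez(n+"3.npz",p=p,d=d)
    cv2.imwrite(f"pics/{n}3.png",p[:,:,::-1])
E
```

```text
t: 10.88
tcp_pos: [0.5721, -0.1977, 0.1017]
tool_rot: [-0.037, 0.999, -0.0, 0.0]
force: [0.3, 0.6, 3.3]
finger_gap: 0.315
gripper_force: 80.8
t 10.88 grasp [ 572.1 -197.7   47.7] yaw 94.19 tiltxy [ 0.03 -0.  ] F [0.3 0.6 3.3] gap 0.315 gf 80.8
turn(z,norm) -0.0000  shift(norm) [0.001, 0.0014, 0.0014]  mm [-0.6  0.7 -0.7]
t: 11.47
tcp_pos: [0.5716, -0.1976, 0.2115]
tool_rot: [-0.037, 0.999, -0.0, 0.0]
force: [-0.4, 0.2, -4.9]
finger_gap: 0.318
gripper_force: 79.9
t 11.47 grasp [ 571.6 -197.6  157.5] yaw 94.21 tiltxy [ 0.02 -0.02] F [-0.4  0.2 -4.9] gap 0.318 gf 79.9
turn(z,norm) 0.0204  shift(norm) [0.1989, 0.8635, -0.0049]  mm [-75.6 436.6   2.5]
```

View pics/scene3.png

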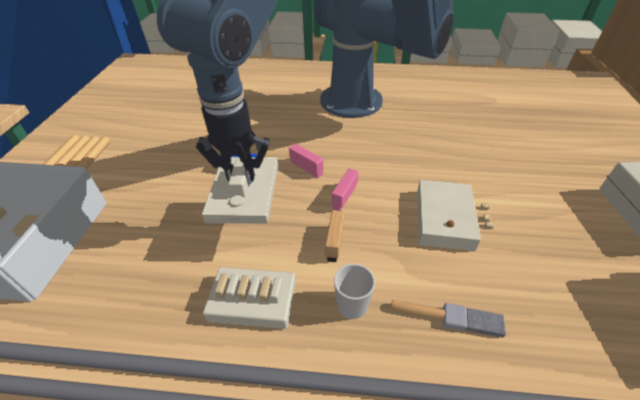

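```bash
python3 -m crank '[{"dp":[0,0,0],"delta_rot":[0,0,0.0102],"fingers":-1},{"dp":[0,0,0],"delta_rot":[0,0,0.0102],"fingers":-1},{"dp":[0.006,0.025,0],"delta_rot":[0,0,0],"fingers":-1},{"dp":[0.012,0.05,0],"delta_rot":[0,0,0],"fingers":-1},{"dp":[0.012,0.05,0],"delta_rot":[0,0,0],"fingers":-1},{"dp":[0.012,0.05,0],"delta_rot":[0,0,0],"fingers":-1},{"dp":[0.012,0.05,0],"delta_rot":[0,0,0],"fingers":-1},{"dp":[0.012,0.05,0],"delta_rot":[0,0,0],"fingers":-1},{"dp":[0.012,0.05,0],"delta_rot":[0,0,0],"fingers":-1},{"dp":[0.012,0.05,0],"delta_rot":[0,0,0],"fingers":-1},{"dp":[0.012,0.05,0],"delta_rot":[0,0,0],"fingers":-1},{"dp":[0.012,0.05,0],"delta_rot":[0,0,0],"fingers":-1}]'; python3 -m crank '[{"dp":[0.012,0.05,0],"delta_rot":[0,0,0],"fingers":-1},{"dp":[0.012,0.05,0],"delta_rot":[0,0,0],"fingers":-1},{"dp":[0.012,0.05,0],"delta_rot":[0,0,0],"fingers":-1},{"dp":[0.012,0.05,0],"delta_rot":[0,0,0],"fingers":-1},{"dp":[0.012,0.05,0],"delta_rot":[0,0,0],"fingers":-1},{"dp":[0.012,0.05,0],"delta_rot":[0,0,0],"fingers":-1},{"dp":[0.006,0.03,0.02],"delta_rot":[0,0,0],"fingers":-1},{"dp":[0,0,0.03],"delta_rot":[0,0,0],"fingers":-1},{"dp":[0,0,0.02],"delta_rot":[0,0,0],"fingers":-1},{"dp":[0,0,0],"delta_rot":[0,0,0],"fingers":-1},{"dp":[0,0,0],"delta_rot":[0,0,0],"fingers":-1},{"dp":[0,0,0],"delta_rot":[0,0,0],"fingers":-1}]'
cat > m.py <<'E'
from h import *
def slab(n,p,W,z0,x0,x1,y0,y1,tol=.004):
    m=((abs(W[...,2]-z0)<tol)&(W[...,0]>x0)&(W[...,0]<x1)&(W[...,1]>y0)&(W[...,1]<y1)).astype(np.uint8)
    k,l,s,c=cv2.connectedComponentsWithStats(m);i=1+s[1:,4].argmax();v,u=np.where(l==i)
    return rect(ray(n,np.c_[u,v],z0)),rect(W[l==i])
if __name__=="__main__":
    import sys
    f=np.load("scene3.npz");print("base scene",slab("scene",f['p'],cloud("scene",f['d']),.04,.35,.65,.1,.4))
    s=manip.sense();zt=s['tcp_pos'][2]-.1017+.024
    for n in("scene","top"):
        p,d=manip.snapshot(n);np.savez(n+sys.argv[1],p=p,d=d);cv2.imwrite(f"pics/{n}{sys.argv[1]}.png",p[:,:,::-1])
        try: print("cover",n,zt.round(4),slab(n,p,cloud(n,d),zt,.35,.65,.1,.4))
        except Exception as e: print(n,e)
    go(.4957,.2405,.105,86.85)
E
python3 m.py 4
```

```text
t: 12.57
tcp_pos: [0.5261, 0.0446, 0.2098]
tool_rot: [0.027, 1.0, 0.0, -0.002]
force: [0.6, 0.2, -4.7]
finger_gap: 0.314
gripper_force: 79.7
t: 13.57
tcp_pos: [0.4981, 0.2091, 0.176]
tool_rot: [0.028, 1.0, -0.0, -0.0]
force: [-0.4, 0.0, -4.8]
finger_gap: 0.311
gripper_force: 79.8
base scene ((array([511.6, 240.4]), array([173., 120.]), -3.4), (array([509.2, 241.5]), array([173.8, 120.5]), -3.46))
cover scene 0.0983 ((array([502. , 209.2]), array([174.9, 120. ]), -3.23), (array([499.6, 210. ]), array([172.3, 120. ]), -3.07))
cover top 0.0983 ((array([497.6, 207.6]), array([170.2, 120.7]), -2.93), (array([497.6, 207.4]), array([170.2, 119.7]), -2.97))
t 13.67 grasp [498.6 209.  122.7] yaw 86.81 tiltxy [0.06 0.01] F [-0.1 -0.8 -4.4] gap 0.314 gf 79.8
turn(z,norm) -0.0001  shift(norm) [0.0092, 0.0625, 0.0353]  mm [ -2.9  31.5 -17.7]
```

View pics/scene4.png

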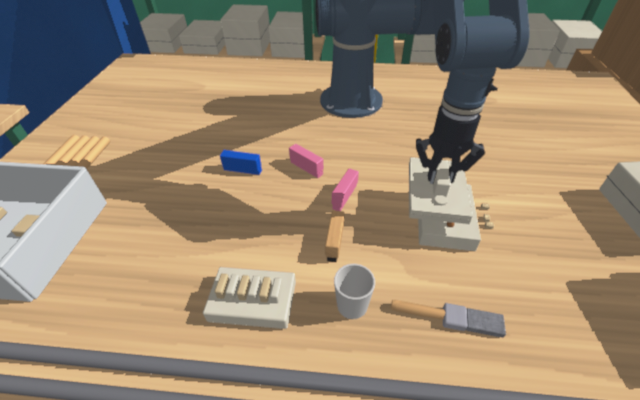

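The cover is held level over the base, with its centre near (442,190) and the pin still visible at (450,224). Top and scene cameras agree on the remaining offset of about (9.6, 31) mm.

```bash
python3 -m crank '[{"dp":[0.003,0.015,0],"delta_rot":[0,0,0.0006],"fingers":-1},{"dp":[0.0033,0.02,0],"delta_rot":[0,0,0],"fingers":-1},{"dp":[0.002,0.02,0.01],"delta_rot":[0,0,0],"fingers":-1},{"dp":[0,0.008,0.015],"delta_rot":[0,0,0],"fingers":-1},{"dp":[0,0,0.01],"delta_rot":[0,0,0],"fingers":-1},{"dp":[0,0,0],"delta_rot":[0,0,0],"fingers":-1},{"dp":[0,0,0],"delta_rot":[0,0,0],"fingers":-1},{"dp":[0,0,0],"delta_rot":[0,0,0],"fingers":-1}]'; python3 m.py 5
```

```text
t: 14.33
tcp_pos: [0.4957, 0.241, 0.1584]
tool_rot: [0.029, 1.0, -0.0, -0.0]
force: [0.7, 0.4, -4.5]
finger_gap: 0.315
gripper_force: 79.9
base scene ((array([511.6, 240.4]), array([173., 120.]), -3.4), (array([509.2, 241.5]), array([173.8, 120.5]), -3.46))
cover scene 0.0807 ((array([498.9, 241.1]), array([173.8, 120.1]), -3.4), (array([497. , 242.1]), array([172.6, 121. ]), -3.6))
cover top 0.0807 ((array([494.9, 239.5]), array([169.9, 121.3]), -3.33), (array([494.9, 239.7]), array([170.1, 120.3]), -3.25))
t 14.43 grasp [495.9 240.9 104.7] yaw 86.62 tiltxy [ 0.01 -0.  ] F [ 0.9  0.5 -4.4] gap 0.313 gf 79.9
turn(z,norm) -0.0006  shift(norm) [0.0004, -0.0009, -0.0005]  mm [-0.2 -0.4  0.3]
```

```bash
python3 -m crank '[{"dp":[0,0,0.004],"delta_rot":[0,0,0],"fingers":-1},{"dp":[0,0,0.004],"delta_rot":[0,0,0],"fingers":-1},{"dp":[0,0,0.003],"delta_rot":[0,0,0],"fingers":-1},{"dp":[0,0,0],"delta_rot":[0,0,0],"fingers":-1},{"dp":[0,0,0],"delta_rot":[0,0,0],"fingers":-1},{"dp":[0,0,0],"delta_rot":[0,0,0],"fingers":-1}]'; python3 -m crank '[{"dp":[0,0,0.002],"delta_rot":[0,0,0],"fingers":-1},{"dp":[0,0,0],"delta_rot":[0,0,0],"fingers":-1},{"dp":[0,0,0],"delta_rot":[0,0,0],"fingers":-1}]';  python3 -m crank '[{"dp":[0,0,0.002],"delta_rot":[0,0,0],"fingers":-1},{"dp":[0,0,0],"delta_rot":[0,0,0],"fingers":-1},{"dp":[0,0,0],"delta_rot":[0,0,0],"fingers":-1}]'
```

```text
t: 14.93
tcp_pos: [0.4958, 0.2412, 0.1532]
tool_rot: [0.029, 1.0, 0.0, 0.0]
force: [0.5, 0.5, -4.2]
finger_gap: 0.316
gripper_force: 79.9
t: 15.18
tcp_pos: [0.4957, 0.2412, 0.1521]
tool_rot: [0.029, 1.0, -0.0, -0.0]
force: [0.5, 0.2, -5.5]
finger_gap: 0.317
gripper_force: 79.9
t: 15.43
tcp_pos: [0.4958, 0.2412, 0.1515]
tool_rot: [0.029, 1.0, 0.0, 0.0]
force: [-1.7, 0.6, -1.4]
finger_gap: 0.312
gripper_force: 80.5
```

```bash
python3 -m crank '[{"dp":[0,0,0.001],"delta_rot":[0,0,0],"fingers":-1},{"dp":[-0.002,0,0],"delta_rot":[0,0,0],"fingers":-1},{"dp":[-0.002,0,0],"delta_rot":[0,0,0],"fingers":-1},{"dp":[-0.002,0,0],"delta_rot":[0,0,0],"fingers":-1}]'; python3 -m crank '[{"dp":[-0.003,0,0],"delta_rot":[0,0,0],"fingers":-1},{"dp":[-0.003,0,0],"delta_rot":[0,0,0],"fingers":-1},{"dp":[-0.003,0,0],"delta_rot":[0,0,0],"fingers":-1},{"dp":[-0.003,0,0],"delta_rot":[0,0,0],"fingers":-1},{"dp":[-0.003,0,0],"delta_rot":[0,0,0],"fingers":-1},{"dp":[-0.0025,0,0],"delta_rot":[0,0,0],"fingers":-1},{"dp":[0,0,0],"delta_rot":[0,0,0],"fingers":-1},{"dp":[0,0,0],"delta_rot":[0,0,0],"fingers":-1}]'; python3 m.py 6
```

```text
t: 15.77
tcp_pos: [0.4962, 0.2412, 0.1514]
tool_rot: [0.029, 1.0, -0.0, -0.003]
force: [-9.5, 1.2, 11.5]
finger_gap: 0.318
gripper_force: 81.8
t: 16.43
tcp_pos: [0.508, 0.2405, 0.1504]
tool_rot: [0.029, 1.0, 0.0, 0.0]
force: [-0.5, 0.4, -4.5]
finger_gap: 0.312
gripper_force: 80.1
base scene ((array([511.6, 240.4]), array([173., 120.]), -3.4), (array([509.2, 241.5]), array([173.8, 120.5]), -3.46))
cover scene 0.0727 ((array([511.3, 240.5]), array([173.2, 120.2]), -3.41), (array([509.5, 241.4]), array([170.8, 120.6]), -3.49))
cover top 0.0727 ((array([506.9, 238.9]), array([169.9, 121.2]), -3.3), (array([507. , 239.6]), array([170. , 121.3]), -3.39))
t 16.53 grasp [507.8 240.4  96.2] yaw 86.63 tiltxy [-0. -0.] F [-0.4 -0.2 -5.3] gap 0.312 gf 80.1
turn(z,norm) -0.0006  shift(norm) [0.0241, -0.0011, -0.0176]  mm [-12.1   0.1   8.8]
```

```bash
python3 -m crank '[{"dp":[-0.0005,-0.0005,0.003],"delta_rot":[0,0,0],"fingers":-1},{"dp":[0,0,0.003],"delta_rot":[0,0,0],"fingers":-1},{"dp":[0,0,0.003],"delta_rot":[0,0,0],"fingers":-1},{"dp":[0,0,0],"delta_rot":[0,0,0],"fingers":-1},{"dp":[0,0,0],"delta_rot":[0,0,0],"fingers":-1}]'; python3 -m crank '[{"dp":[0,0,0.002],"delta_rot":[0,0,0],"fingers":-1},{"dp":[0,0,0.002],"delta_rot":[0,0,0],"fingers":-1},{"dp":[0,0,0.002],"delta_rot":[0,0,0],"fingers":-1},{"dp":[0,0,0],"delta_rot":[0,0,0],"fingers":-1},{"dp":[0,0,0],"delta_rot":[0,0,0],"fingers":-1}]'; python3 -m crank '[{"dp":[0,0,0.002],"delta_rot":[0,0,0],"fingers":-1},{"dp":[0,0,0],"delta_rot":[0,0,0],"fingers":-1},{"dp":[0,0,0],"delta_rot":[0,0,0],"fingers":-1}]'
```

```text
t: 16.95
tcp_pos: [0.5076, 0.2401, 0.1459]
tool_rot: [0.029, 1.0, -0.0, -0.0]
force: [-0.7, -0.6, -4.3]
finger_gap: 0.315
gripper_force: 80.1
t: 17.37
tcp_pos: [0.5077, 0.2402, 0.1431]
tool_rot: [0.029, 1.0, -0.0, -0.0]
force: [-0.2, -0.4, -4.8]
finger_gap: 0.316
gripper_force: 80.1
t: 17.62
tcp_pos: [0.5077, 0.2402, 0.1421]
tool_rot: [0.029, 1.0, -0.0, -0.0]
force: [-0.0, 0.3, -5.1]
finger_gap: 0.316
gripper_force: 80.1
```

```bash
python3 -m crank '[{"dp":[0,0,0.002],"delta_rot":[0,0,0],"fingers":-1},{"dp":[0,0,0],"delta_rot":[0,0,0],"fingers":-1},{"dp":[0,0,0],"delta_rot":[0,0,0],"fingers":-1},{"dp":[0,0,0],"delta_rot":[0,0,0],"fingers":-1}]'; python3 -m crank '[{"dp":[0,0,0.001],"delta_rot":[0,0,0],"fingers":-1},{"dp":[0,0,0],"delta_rot":[0,0,0],"fingers":-1},{"dp":[0,0,0],"delta_rot":[0,0,0],"fingers":-1},{"dp":[0,0,0],"delta_rot":[0,0,0],"fingers":-1}]'
```

```text
t: 17.95
tcp_pos: [0.5078, 0.2402, 0.1417]
tool_rot: [0.029, 1.0, 0.0, 0.0]
force: [-1.1, -1.2, 1.9]
finger_gap: 0.315
gripper_force: 80.6
t: 18.28
tcp_pos: [0.5078, 0.2402, 0.1416]
tool_rot: [0.029, 1.0, 0.0, 0.0]
force: [-2.5, -0.1, 6.3]
finger_gap: 0.309
gripper_force: 81.5
```

```bash
python3 -m crank '[{"dp":[0,0,0.0013],"delta_rot":[0,0,0],"fingers":-1},{"dp":[0,0,0],"delta_rot":[0,0,0],"fingers":-1},{"dp":[0,0,0],"delta_rot":[0,0,0],"fingers":-1},{"dp":[0,0,0],"delta_rot":[0,0,0],"fingers":-1},{"dp":[0,0,0],"delta_rot":[0,0,0],"fingers":-1},{"dp":[0,0,0],"delta_rot":[0,0,0],"fingers":-1}]'; python3 m.py 7
```

```text
t: 18.78
tcp_pos: [0.5078, 0.2403, 0.1416]
tool_rot: [0.029, 1.0, 0.0, 0.0]
force: [-3.0, -1.5, 10.8]
finger_gap: 0.318
gripper_force: 82.1
base scene ((array([511.6, 240.4]), array([173., 120.]), -3.4), (array([509.2, 241.5]), array([173.8, 120.5]), -3.46))
cover scene 0.0639 ((array([510.9, 240.4]), array([172.9, 120.4]), -3.58), (array([508.6, 241.1]), array([172.7, 120.4]), -3.29))
cover top 0.0639 ((array([506.8, 238.8]), array([170. , 121.2]), -3.33), (array([506.9, 239.1]), array([170.1, 121.2]), -3.07))
t 18.88 grasp [507.7 240.2  87.6] yaw 86.65 tiltxy [0.05 0.01] F [-4.1 -1.6 10.3] gap 0.312 gf 82.1
turn(z,norm) -0.0006  shift(norm) [0.0241, -0.0008, -0.0347]  mm [-12.    0.3  17.4]
```

View pics/scene7.png

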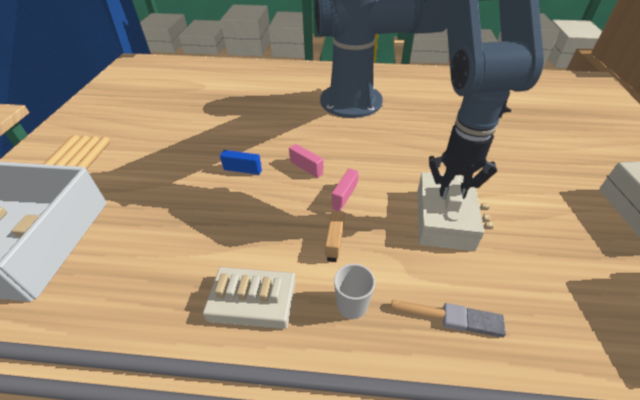

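The cover sits flush on the base with edges aligned at (450,210). The scraper stands on the bench at (335,240), and the bystanders are untouched.

```bash
python3 -m crank '[{"dp":[0,0,0.0004],"delta_rot":[0,0,0],"fingers":-1},{"dp":[0,0,0],"delta_rot":[0,0,0],"fingers":-1},{"dp":[0,0,0],"delta_rot":[0,0,0],"fingers":-1},{"dp":[0,0,0],"delta_rot":[0,0,0],"fingers":-1}]'; python3 -c "
from station import manip
print(manip.sense()['force']);print(manip.sign_off())"
```

```text
t: 19.22
tcp_pos: [0.5078, 0.2402, 0.1416]
tool_rot: [0.029, 1.0, 0.0, 0.0]
force: [-3.9, -1.0, 11.5]
finger_gap: 0.313
gripper_force: 82.1
[-3.86257093 -0.96163054 11.47005734]
the job is handed in; nothing more can be done
None
```

The job is handed in at 19.2 s: the three chips are wiped off, the scraper is standing back on the bench (let go about 5 mm above it), and the cover is home over the pin, edges in line to within about 1 mm, still gripped and pressed with about 16 N (11.5 N at the wrist plus the cover's weight).

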